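# Pin the stop and close the trigger clamp on a glued gift box

## Task

The little green gift box in the bench trigger clamp has a glued seam that must be pressed. First take the red-headed pin from its block and push it fully home through the aligned holes of fork and lug, so that the stop cannot slide; then squeeze the orange trigger to the handle again and again until the jaw's rubber pad has closed on the box and the red index stands in the green part of the pressure scale, never so hard that the pad's spring is nearly bottomed in the red, which would crush the box. Finish with the trigger still held squeezed and the box under that pressure; do not knock the other goods about.

Things in the scene. Friction and masses are not known exactly. Their poses are not given: they have to be found in the camera images.
- clamp: Trigger clamp on a wooden base board 300 x 100 x 12 mm, fixed. Origin: centre of the board's underside, at table level. x runs from the handle end to the stop end, z up. Black fixed handle 24 mm wide, x = -128 to -108 mm, top at z = 152 mm; orange trigger in front (+x) of it. Nothing else is higher than 72 mm.
- handle_grip (a point): Middle of the fixed handle at the height to grip (z = 117 mm, x = -118 mm, y = 0 in the clamp frame).
- trigger_grip (a point): Front (+x) face of the orange trigger at grip height; moves with it. Released about x = -70 mm, z = 116 mm in the clamp frame, squeezed about x = -85 mm: 58 and 43 mm from the handle's back face. Trigger 12 mm thick, 22 mm wide, top z = 150 mm. One finger goes behind the handle, one in front of the trigger. Handle and cheeks are fixed, so only the trigger moves.
- trigger (a joint): Angle of the trigger (rad): 0 released, 0.27 fully squeezed to its stop; pivot at z = 62 mm. A spring returns it (3 to 5 N at the grip); squeezing takes up to about 15 N there.
- rod (a joint): Advance (m) of the toothed bar with jaw towards the stop, 0 to 0.058; starts anywhere in 0 to 0.018. Each full squeeze and release moves it on one 5 mm tooth (the first 4 to 9 mm); it meets the box, pushed against the stop, at about 0.035; a pawl keeps it from going back (more than 3 mm). It cannot be reversed.
- pad (a joint): How far (m) the sprung pad is pressed back into the jaw: 0 free, 0.018 bottomed. Force = 1000 N/m x (value + 0.002). The red index on the jaw stands in the white of the scale strip below 0.004, in the green from 0.004 to 0.014, then red; above 0.0165 the box is crushed. Once the pad bears on the pinned box, each full squeeze adds about 4 to 5 mm; released it gives back 2 to 3 mm.
- pad_face (a point): Middle of the front face of the rubber pad (44 mm wide, 34 mm high), which meets the gift box.
- fork_hole (a point): Centre of the upright hole at the fork's top face, 47 mm above the table, x = 118 mm in the clamp frame. Diameter 13 mm, chamfer 1.5 mm, through upper fork plate, the stop's lug and lower fork plate, 35 mm deep in all, aligned. Fork 36 x 40 mm; the stop plate (50 mm high) is 34 mm nearer the handle.
- gift_box: Green lidded card gift box, about 50 mm cube, 60 g, standing loose on the board between pad and stop. Origin: centre of its underside. It is pushed against the stop by the pad and needs no handling.
- pin: Steel pin with red knurled head. Origin: tip of the shank; z along the pin to the head. Shank diameter 10 mm, 32 mm long, tip chamfered; head diameter 24 mm, from z = 32 to 56 mm. Seated, the head rests on the fork. Starts upright in pin_block, head on the block's top, 36 mm above the table.
- pin_block: Wooden block 60 x 60 x 36 mm, fixed, with the pin's parking hole in its middle. Origin: centre of its underside.
- votive: Bystander: pink glass votive, 64 mm across, 71 mm high; origin at its underside.
- jar_candle_2: Bystander: purple jar candle with wooden lid, 66 mm across, 91 mm high.
- tag_stack: Bystander: bundle of kraft tags 98 x 45 x 17 mm.
- order_pad: Bystander: white order pad 111 x 78 x 10 mm.
- bud_vase: Bystander: white bud vase, 62 mm across, 96 mm high.
There are look-alikes about, which are no part of the job. Leave any blue or turquoise look-alike of the gift_box alone.

How it is judged (in metres and radians):
On the way, in this order (a step that is already met when the one before it is completed fails the run):
1. the pin is seated through fork and lug, head on the fork, and let go (z of pin in the frame of fork_hole below -0.0295 m and horizontal distance between pin and fork_hole below 0.004 m and angle between pin's own z axis and vertical below 0.12 rad and contact force between the fingers and pin below 0.05 N), for 0.2 s.
2. the pad presses the gift box against the pinned stop, index in the green (value of joint pad above 0.004 m and contact force between pad and gift_box above 2 N), for 0.1 s.
At the end, for the whole second after the job is handed in: The pin is seated (head within 2.5 mm of the fork's top, within 4 mm of the hole's axis, upright); the pad presses the upright gift box with its spring pressed 4 to 14.5 mm (index in the green); the fingers still hold the trigger squeezed (over 0.15 of 0.27 rad, over 1.5 N on it) (all of step 2 and z of pin in the frame of fork_hole below -0.0295 m and horizontal distance between pin and fork_hole below 0.004 m and angle between pin's own z axis and vertical below 0.12 rad and value of joint pad below 0.0145 m and value of joint trigger above 0.15 rad and contact force between the fingers and trigger above 1.5 N and y of gift_box in the frame of clamp between -0.012 and 0.012 m and z of gift_box in the frame of clamp below 0.02 m and angle between gift_box's own z axis and vertical below 0.1 rad); the arm keeps its last pose, push and grip.
It fails at once if the pad is pressed so far (over 16.5 of 18 mm) that the box is crushed (value of joint pad above 0.0165 m).
It fails at once if the gripper squeezes or shoves the gift box (contact force between the fingers and gift_box above 10 N).
It fails at once if another thing on the table is displaced by more than 25 mm (distance of any of votive, jar_candle_2, tag_stack, order_pad, bud_vase from where it was at the start of the episode above 0.025 m).
It also fails if it takes over 64 s, if anything falls off the work surface, if the arm or the gripper's body presses on something with over 40 N, if the wrist force passes 120 N, or if a joint passes its speed limit or range.

## Robot

A 6-joint arm with a two-finger parallel gripper is mounted at the origin on a cart in front of the work surface, level with it; the furniture and walls round the work are solid. World frame = base frame: x ahead of the robot, y to its left, z up, the work surface at z = 0. Lengths are in mm, angles in rad, forces in N, time in s.
With the tool pointing down it reaches from about 350 to 975 mm from the base axis. Payload 7.1 kg.
Tool frame: the origin (TCP) lies at the very end of the fingers, on their centre line; the grasp point (between the pads) lies 19 mm behind it; z points along the fingers, y is the direction in which the jaws open and shut (so a half turn about z gives the same grasp; the last joint's range is limited). The gripper opens to 88 mm and grips with 3 to 60 N. Pads are 20 mm wide; open, the fingers measure 115 mm over their backs; the gripper's body (75 mm by 178 mm) begins 61 mm behind the grasp point.
Start: joints at [1.278, 0.423, 1.63, -0, 1.089, -0.019], TCP at [168.963, 601.711, 202.475] pointing down, gripper open.
Joint ranges: [-3, 3], [-0.9, 2.11], [0.09, 2.58], [-1.31, 4.45], [0.11, 2.69], [-2.54, 2.54]. Speed limits (rad/s): [2.39, 2.39, 3.01, 3.14, 3.14, 3.14].

## Interface

Orientations are given as a rotation vector (axis times angle).
In Python, from workcell import * gives the robot as it stands.
- The arm moves only by the tool play_rows, never from a script. Its argument "plan" is text: rows parted by semicolons, each of 7 numbers parted by spaces: the finger opening in cm, from 0 to 8.78, then the shift along the tool's x, y, z in cm, then the turn, a rotation vector about the tool's x, y, z in degrees. A call has 1 to 20 rows; each row shifts and turns the commanded pose from where the row before left it, along the tool's axes as they then stand; what a row does not reach is not made up. A row lasts 1/8 s, in which the tool goes at most 62.5 mm and 10.7 degrees, less where a joint would pass 70% of its speed; a pose out of reach is approached as far as the arm can. A call is refused whole if a number of a shift passes 6.25 or a number of a turn 10.7, either way. A call with a gripper value outside its range is refused whole. The fingers move at their own pace and stop on an object; the grip force is fixed at half the most. Time passes only in rows, so rows that do not move let the fingers close. It gives the time, the measured TCP pose, the force and the opening at its end, in the units of the state.
- get_obs(): the state, without advancing time (a new reading comes with each control period).
- get_image(name): name is "scene" or "top" or "wrist"; returns a dict with "pixels" (400x640x3 uint8, red, green, blue), "range_z" (400x640 float32, mm along the optical axis (not along the pixel's ray), 0 where there is no reading), "fx", "fy", "cx", "cy" (pixels), "eye" and "attitude" of the camera in the world. Camera axes: x right, y down, z forward; pixel columns grow to the right and rows downward; lengths in mm; the calibration is good to about 2 mm. A picture is of the moment at which its call begins.
- close_job(): hands the job in, once; it reports no verdict.
The state is a dict: "t": time; "qpos": joint angles; "qvel": joint speeds; "joint_torque": joint torques, N m; "ee_pos": TCP position; "orientation": TCP orientation; "ft_force": force on the tool from outside, world axes, zero at the start; "moment": the same for the moment, N m; "width": finger opening in mm.
Only numpy, scipy, OpenCV 4.12 (cv2) and the standard library are available. Lean on these libraries where they do the work, as an engineer would, in place of code of your own. Each camera call takes 0.05 s, during which the arm holds its last target. There are 200 camera calls.

## Working session

There is one attempt and no reset: what is moved stays moved. The work goes in short steps, Python scripts to look and compute and a tool call to move; the robot and the scene stay as the last step left them, time stands still between calls to the robot, and variables do not carry over. Pictures are saved under pics/ and viewed, about 8 in all and at most 12, crops included, and the job is handed in when it is done.

Besides the shell and the picture viewer there is one more tool, called after "Request:" as name(argument=value, ...), one argument or row to a line, values as JSON. play_rows: Moves the arm, as the interface text tells. Its arguments: {"type":"object","properties":{"plan":{"type":"string"}},"required":["plan"]}

```bash
mkdir -p pics; ls; cat > h.py <<'E'
from workcell import *
import numpy as np, cv2
from scipy.spatial.transform import Rotation as R
def grab(n):
    im=get_image(n); np.savez('pics/'+n+'.npz',**{k:np.array(v) for k,v in im.items()}); return im
def att(im):
    a=np.array(im['attitude'],float)
    return a if a.shape==(3,3) else R.from_rotvec(a).as_matrix() if a.size==3 else R.from_quat(a).as_matrix()
def cloud(im):
    z=np.array(im['range_z'],float); v,u=np.mgrid[:z.shape[0],:z.shape[1]]
    p=np.stack([(u-im['cx'])/im['fx']*z,(v-im['cy'])/im['fy']*z,z],-1)
    w=p@att(im).T+np.array(im['eye']); w[z<=0]=np.nan; return w
def ray(im,u,v,h):
    d=att(im)@np.array([(u-im['cx'])/im['fx'],(v-im['cy'])/im['fy'],1]); e=np.array(im['eye']); return e+d*(h-e[2])/d[2]
E
python3 - <<'E'
from h import *
print(get_obs())
for n in ('top','scene'):
    im=grab(n); print(n,im['eye'],im['attitude'],im['fx'],im['cx'],im['cy'])
    cv2.imwrite(f'pics/{n}0.png',im['pixels'][:,:,::-1])
E
```

```text
pics
{'t': 0.0, 'qpos': array([ 1.27799922e+00,  4.23864868e-01,  1.63068550e+00, -1.03873572e-05,
        1.08861084e+00, -1.90044291e-02]), 'qvel': array([ 0.00064942, -0.00028497,  0.00042898, -0.00193766, -0.00056982,
        0.00035734]), 'joint_torque': array([-2.71256220e-03, -5.44624650e+01, -2.73651749e+01,  6.39465521e-02,
        2.29673961e-02, -1.25016809e-04]), 'ee_pos': array([168.79979118, 601.15662573, 201.6884958 ]), 'orientation': array([-4.28690852e-01, -3.11196875e+00,  2.43606642e-03]), 'ft_force': array([-0.08082246, -0.18174228,  0.17940149]), 'moment': array([ 0.00306546, -0.00603211,  0.04394152]), 'width': 87.77195924049389}
top [ 355.34504226   89.52363712 1382.77878352] [-2.184777    2.13603394 -0.13394307] 402.7929467564287 324.1523634595879 199.34106719634156
scene [1177.03049182   22.61118485  875.98668735] [-1.8725907  -1.72751637  0.6561966 ] 384.4345879104673 314.1595305716739 197.87950910606685
```

View pics/top0.png

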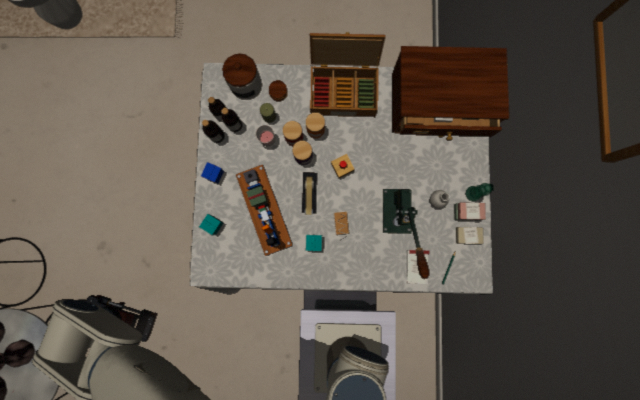

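View pics/scene0.png

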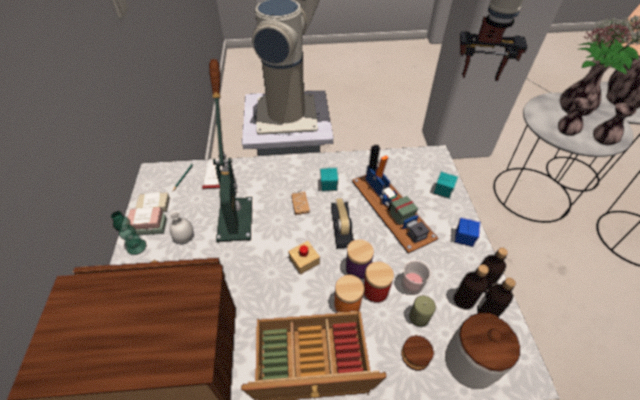

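Candidates (top view): the pin is the red head on the yellow block at (343,165). Other reds are the drawer rods (321,93), the red jar and the dish (278,90), none of them on a block. The gift box is the green one in the clamp at (260,200). Its look-alikes are turquoise (209,224) and (314,243) and blue (212,173). The handle end is near (275,240) and the fork near (250,177).

```bash
cat > m.py <<'E'
from h import *
im={k:v for k,v in np.load('pics/top.npz').items()}
w=cloud(im); px=im['pixels']; hsv=cv2.cvtColor(px,cv2.COLOR_RGB2HSV)
def rep(name,mask,box):
    m=np.zeros(mask.shape,bool);x0,y0,x1,y1=box;m[y0:y1,x0:x1]=mask[y0:y1,x0:x1]
    v,u=np.nonzero(m); print(name,m.sum(),'px',u.mean().round(1),v.mean().round(1),'med',np.nanmedian(w[m],0).round(1),'mean',np.nanmean(w[m],0).round(1)); return m
H,S,V=[hsv[...,i].astype(int) for i in range(3)]
red=((H<6)|(H>172))&(S>170)&(V>90)
m=rep('pinhead',red,(330,150,356,182)); v,u=np.nonzero(m); print('ray60',ray(im,u.mean(),v.mean(),58).round(1))
# board: wood region, low height, in clamp area
reg=np.zeros(H.shape,bool);reg[155:265,228:300]=1
mb=reg&(w[...,2]>4)&(w[...,2]<160)
n,l,st,_=cv2.connectedComponentsWithStats(mb.astype(np.uint8)); i=1+np.argmax(st[1:,4]); 
mb=l==i
c=(l==i)&(H<16)&(S>110)&(w[...,2]<22)
cn=np.stack(np.nonzero(c)[::-1],-1).astype(np.float32)
P=w[c][:,:2].astype(np.float32)
r=cv2.minAreaRect(P); print('board rect',r,'z',np.nanmedian(w[c][:,2]))
# hull from pixel corners cast to z=12
rr=cv2.minAreaRect(cn); b=cv2.boxPoints(rr); print('px',b.round(1).tolist(),[ray(im,*q,12)[:2].round(1).tolist() for q in b])
org=(H>=3)&(H<22)&(S>180)&(V>120)
rep('orange',org&(w[...,2]>60),(228,155,300,265))
print('high pts'); q=reg&(w[...,2]>120); v,u=np.nonzero(q);print(q.sum(),np.nanmean(w[q],0).round(1) if q.any() else '')
cr=px[150:265,225:360]; cv2.imwrite('pics/crop1.png',cv2.resize(cr,None,fx=5.2,fy=5.2,interpolation=cv2.INTER_CUBIC)[:,:,::-1])
E
python3 m.py
```

```text
pinhead 32 px 342.8 163.7 med [636.2  27.1  62.3] mean [636.8  27.6  62.4]
ray60 [637.7  27.4  58. ]
board rect ((484.4123229980469, 293.62774658203125), (300.46966552734375, 99.1050796508789), 22.130813598632812) z 13.499128942667312
px [[234.89999389648438, 174.0], [262.5, 163.89999389648438], [292.3999938964844, 245.0], [264.79998779296875, 255.1999969482422]] [[602.7, 397.0], [640.5, 303.4], [363.8, 191.1], [327.7, 282.9]]
orange 21 px 264.8 226.8 med [415.8 266.5 150.3] mean [416.4 266.7 150.7]
high pts
102 [390.3 253.7 146.4]
```

View pics/crop1.png

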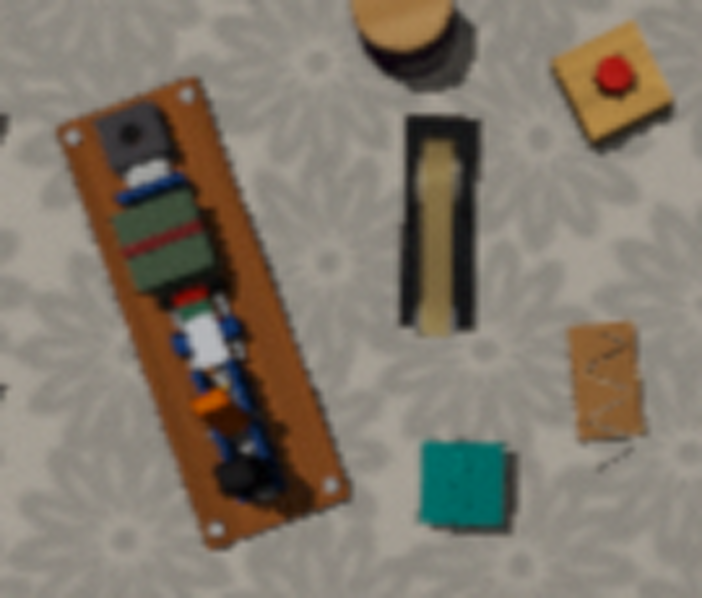

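```bash
cat >> h.py <<'E'
def go(target,yaw=None):
    """yaw: deg of tool y in world (mod 180). prints turn about tool z, then shift in cm in turned tool axes"""
    o=get_obs(); T=R.from_rotvec(o['orientation']).as_matrix(); cur=np.degrees(np.arctan2(T[1,1],T[0,1]))
    d=0 if yaw is None else (yaw-cur+90)%180-90
    y=np.radians(cur+d); Y=np.array([np.cos(y),np.sin(y),0]); Z=np.array([0,0,-1.]); X=np.cross(Y,Z)
    D=(np.array(target)-o['ee_pos'])/10
    print('t %.2f pos %s yaw %.2f tilt %.2f w %.1f F %s | turn z %.2f deg, shift cm %s'%(o['t'],o['ee_pos'].round(1),cur,np.degrees(np.arccos(-T[2,2])),o['width'],o['ft_force'].round(1),-d,np.round([D@X,D@Y,D@Z],3)))
E
python3 - <<'E'
from h import *
im={k:v for k,v in np.load('pics/top.npz').items()}
print('hole',ray(im,225+131/5.2-.4,150+132/5.2-.4,47))
a=np.radians(22.13); print(484.4+118*np.cos(a),293.6+118*np.sin(a))
go([637,27,150],112.13)
E
```

```text
hole [594.2532376  339.03627995  47.        ]
593.7071185706707 338.05170221462095
t 0.10 pos [168.8 601.2 201.8] yaw 74.31 tilt 0.08 w 87.7 F [-0.2 -0.2 -0.9] | turn z -37.82 deg, shift cm [-21.738 -70.828   5.179]
```

Request:
play_rows(
  plan="8 0 0 0 0 0 -9.455; 8 0 0 0 0 0 -9.455; 8 0 0 0 0 0 -9.455; 8 0 0 0 0 0 -9.455; 8 -1.55 -5.06 0 0 0 0; 8 -1.55 -5.06 0 0 0 0; 8 -1.55 -5.06 0 0 0 0; 8 -1.55 -5.06 0 0 0 0; 8 -1.55 -5.06 0 0 0 0; 8 -1.55 -5.06 0 0 0 0; 8 -1.55 -5.06 0 0 0 0; 8 -1.55 -5.06 0 0 0 0; 8 -1.55 -5.06 0 0 0 0; 8 -1.55 -5.06 0 0 0 0; 8 -1.55 -5.06 0 0 0 0; 8 -1.55 -5.06 0 0 0 0; 8 -1.55 -5.06 0 0 0 0; 8 -1.55 -5.06 0 0 0 0; 8 0 0 2.6 0 0 0; 8 0 0 2.6 0 0 0",
)

```text
t: 2.6
ee_pos: [637.1, 26.3, 149.5]
orientation: [0.601, -3.084, -0.0]
ft_force: [-0.1, 0.1, 0.1]
width: 80.3
```

```bash
cat > wr.py <<'E'
from h import *
import sys
im=grab('wrist'); px=im['pixels']; hsv=cv2.cvtColor(px,cv2.COLOR_RGB2HSV); H,S,V=[hsv[...,i].astype(int) for i in range(3)]
w=cloud(im)
print(im['eye'],im['attitude'],im['fx'])
m=((H<6)|(H>172))&(S>150)&(V>70)
n,l,st,c=cv2.connectedComponentsWithStats(m.astype(np.uint8))
for i in 1+np.argsort(-st[1:,4])[:3]:
    p=w[l==i]; top=p[p[:,2]>np.nanmax(p[:,2])-4]
    print('red',st[i],c[i].round(1),'med',np.nanmedian(p,0).round(1),'top mean',top.mean(0).round(1),'mid',((top.min(0)+top.max(0))/2).round(1))
cv2.imwrite('pics/'+sys.argv[1],px[:,:,::-1])
go([637,27,39],112.13)
E
python3 wr.py w1.png
```

```text
[576.92249892   2.14462317 332.04874958] [1.66988451 2.48221652 0.30088662] 295.0766245967711
red [309 188  23  25 471] [319.8 200.1] med [634.6  27.8  60.2] top mean [635.9  28.6  60.3] mid [636.2  28.6  60.5]
red [401 312  23  33 348] [411.2 330.3] med [728.  170.7  62.6] top mean [728.4 172.2  71.9] mid [729.1 172.1  72.1]
red [626 157  14   9 117] [633.  161.1] med [488.8 291.5  48.8] top mean [488.9 291.4  48.8] mid [488.9 291.9  48.7]
t 2.65 pos [634.5  26.6 145.7] yaw 112.08 tilt 0.34 w 80.0 F [-1.9  0.9 -1.4] | turn z -0.05 deg, shift cm [-0.249 -0.061 10.666]
```

View pics/w1.png

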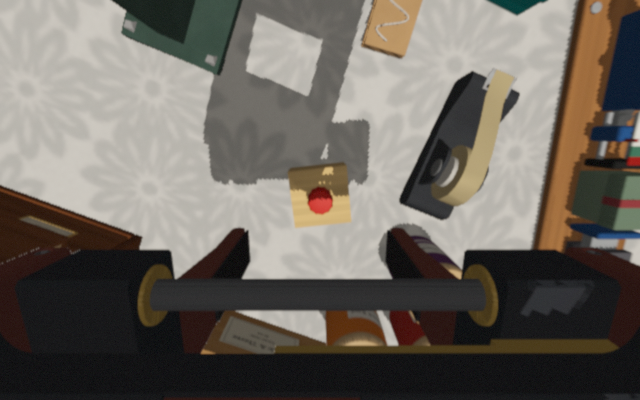

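Request:
play_rows(
  plan="6 0 0 0 0 0 0; 5 0 0 0 0 0 0; 5 0 0 0 0 0 0",
)

```text
t: 3.02
ee_pos: [637.5, 27.5, 151.7]
orientation: [-0.603, 3.081, -0.001]
ft_force: [-1.0, 0.4, -0.8]
width: 53.3
```

```bash
python3 wr.py w2.png
```

```text
[577.08038964   3.20013106 334.18761302] [1.66647596 2.48240547 0.30268903] 295.0766245967711
red [308 186  23  26 466] [318.7 198.9] med [635.1  27.9  60.2] top mean [636.2  28.4  60.3] mid [636.6  28.4  60.3]
red [625 157  15   9 128] [632.4 161. ] med [488.7 293.6  49. ] top mean [488.7 293.4  48.9] mid [488.3 294.4  48.9]
red [617 201   3   5   8] [617.8 203. ] med [531.4 289.3  64.3] top mean [531.2 289.1  64.4] mid [531.3 289.   64.6]
t 3.08 pos [637.4  27.5 151.6] yaw 112.15 tilt 0.10 w 51.1 F [ 0.  -0.7  0.5] | turn z 0.02 deg, shift cm [ 0.058 -0.026 11.261]
```

The wrist view shows the red head at (320,200) on its block between the fingers, which confirms the choice. Descending to grip it.

Request:
play_rows(
  plan="5 0.04 0.07 2.5 0 0 0; 5 0 0 3 0 0 0; 5 0 0 2.5 0 0 0; 5 0 0 1.6 0 0 0; 5 0 0 1 0 0 0; 5 0 0 0.6 0 0 0; 5 0 0 0 0 0 0; 1.5 0 0 0 0 0 0; 1.5 0 0 0 0 0 0; 1.5 0 0 0 0 0 0; 1.5 0 0 0 0 0 0; 1.5 0 0 0 0 0 0",
)

```text
t: 4.58
ee_pos: [636.9, 28.5, 40.1]
orientation: [-0.602, 3.082, 0.001]
ft_force: [-3.1, 3.5, 11.3]
width: 15.3
```

```bash
python3 - <<'E'
from h import *
go([593.9,338.4,150],112.13)
E
```

```text
t 4.58 pos [636.9  28.5  40.1] yaw 112.12 tilt 0.09 w 15.3 F [-3.1  3.5 11.3] | turn z -0.01 deg, shift cm [ -7.692  30.321 -10.988]
```

```bash
python3 wr.py w3.png
```

```text
[576.51182538   4.11862645 222.57819196] [1.66780005 2.48262069 0.30334539] 295.0766245967711
red [ 300  218   32   45 1083] [316.3 239.4] med [632.8  27.1  61. ] top mean [636.4  28.7  61.8] mid [637.6  27.4  62.9]
t 4.62 pos [636.9  28.5  40.1] yaw 112.13 tilt 0.09 w 15.1 F [-2.9  3.2 11.9] | turn z -0.00 deg, shift cm [ 0.045 -0.148  0.11 ]
```

View pics/w3.png

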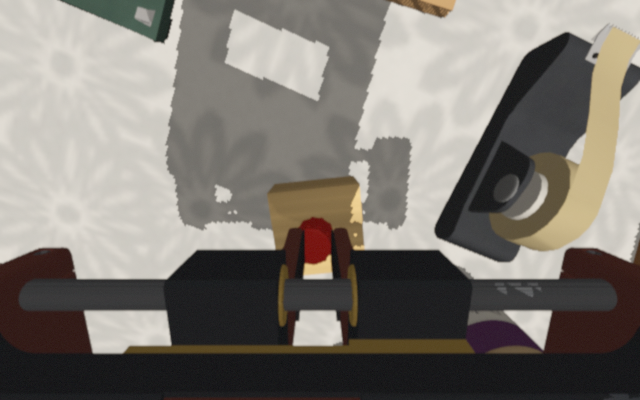

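```bash
python3 - <<'E'
from h import *
im={k:v for k,v in np.load('pics/wrist.npz').items()}
def pr(p):
    c=att(im).T@(np.array(p)-im['eye']); return (c[0]/c[2]*im['fx']+im['cx'],c[1]/c[2]*im['fy']+im['cy'],c[2])
for p in ([636.8,28,36],[637,28.5,40],[637,28.5,60],[636.8-9.3,28-3.8,40],[636.8-11,28-4.5,60],[636.8+11,28+4.5,60]): print(p,np.round(pr(p),1))
z=im['range_z']; w=cloud(im)
for r in range(205,300,6): print(r,[tuple(w[r,c].round(0)) for c in (292,316,342)])
cr=im['pixels'][190:300,250:400]; cv2.imwrite('pics/w3c.png',cv2.resize(cr,None,fx=5,fy=5,interpolation=cv2.INTER_CUBIC)[:,:,::-1])
E
```

```text
[636.8, 28, 36] [316.4 231.2 196.7]
[637, 28.5, 40] [317.  233.7 192.9]
[637, 28.5, 60] [316.9 245.2 173.5]
[627.5, 24.2, 40] [316.4 218.4 190.4]
[625.8, 23.5, 60] [316.2 225.4 170.5]
[647.8, 32.5, 60] [316.3 263.3 176.3]
205 [(np.float64(626.0), np.float64(6.0), np.float64(35.0)), (np.float64(620.0), np.float64(21.0), np.float64(36.0)), (np.float64(614.0), np.float64(37.0), np.float64(37.0))]
211 [(np.float64(630.0), np.float64(8.0), np.float64(36.0)), (np.float64(624.0), np.float64(22.0), np.float64(37.0)), (np.float64(618.0), np.float64(38.0), np.float64(36.0))]
217 [(np.float64(633.0), np.float64(9.0), np.float64(37.0)), (np.float64(628.0), np.float64(24.0), np.float64(37.0)), (np.float64(621.0), np.float64(40.0), np.float64(36.0))]
223 [(np.float64(638.0), np.float64(11.0), np.float64(36.0)), (np.float64(627.0), np.float64(24.0), np.float64(50.0)), (np.float64(625.0), np.float64(42.0), np.float64(36.0))]
229 [(np.float64(632.0), np.float64(11.0), np.float64(63.0)), (np.float64(628.0), np.float64(24.0), np.float64(60.0)), (np.float64(621.0), np.float64(38.0), np.float64(63.0))]
2
[... 1250 characters left out ...]
t64(630.0), np.float64(16.0), np.float64(121.0)), (np.float64(685.0), np.float64(47.0), np.float64(1.0)), (np.float64(623.0), np.float64(33.0), np.float64(119.0))]
283 [(np.float64(613.0), np.float64(12.0), np.float64(156.0)), (np.float64(611.0), np.float64(18.0), np.float64(155.0)), (np.float64(608.0), np.float64(24.0), np.float64(156.0))]
289 [(np.float64(613.0), np.float64(12.0), np.float64(158.0)), (np.float64(612.0), np.float64(18.0), np.float64(157.0)), (np.float64(609.0), np.float64(24.0), np.float64(157.0))]
295 [(np.float64(615.0), np.float64(13.0), np.float64(158.0)), (np.float64(613.0), np.float64(18.0), np.float64(158.0)), (np.float64(610.0), np.float64(24.0), np.float64(159.0))]
```

View pics/w3c.png

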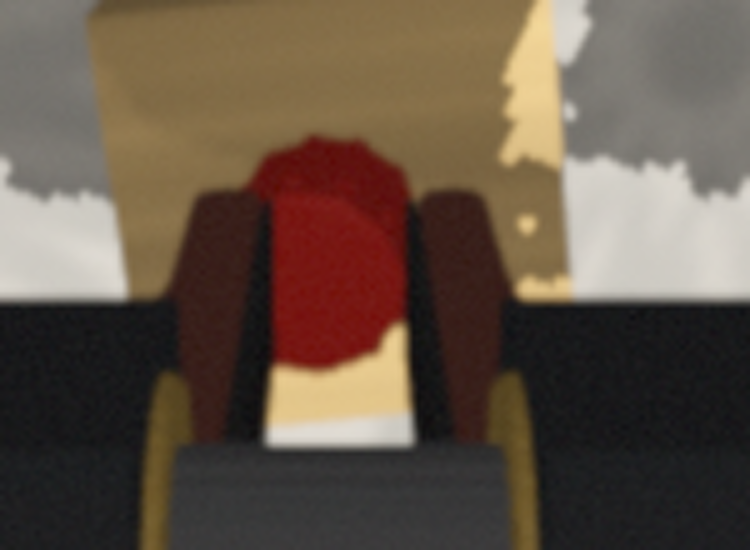

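Request:
play_rows(
  plan="4 0 0 0 0 0 0; 4 0 0 0 0 0 0; 4 0 0 0 0 0 0; 4 0 0 0 0 0 0",
)

```text
t: 5.12
ee_pos: [636.0, 27.6, 38.3]
orientation: [0.603, -3.083, 0.0]
ft_force: [0.8, -0.8, 0.6]
width: 39.9
```

```bash
cat > tip.py <<'E'
from h import *
im=grab('wrist'); w=cloud(im); o=get_obs(); T=R.from_rotvec(o['orientation']).as_matrix()
q=(w-o['ee_pos'])@T   # tool coords
m=(np.abs(q[...,1])<75)&(np.abs(q[...,0])<16)&(q[...,2]<30)
for y0 in range(-56,57,8):
    s=m&(q[...,1]>=y0)&(q[...,1]<y0+8)
    if s.any():
        zz=q[s]; k=zz[zz[:,2].argsort()[::-1]][:400]
        print(y0, 'max toolz',k[0].round(1),'hist',np.histogram(zz[:,2],[-80,-60,-40,-30,-20,-15,-10,-5,0,5,10])[0])
go([637,27,39],112.13)
E
python3 tip.py
```

```text
-48 max toolz [  13.7  -44.7 -123.1] hist [0 0 0 0 0 0 0 0 0 0]
-40 max toolz [  14.8  -37.9 -123. ] hist [0 0 0 0 0 0 0 0 0 0]
-32 max toolz [ 15.  -24.2   3.7] hist [305 163  59  41   0   0   0   1 184   0]
-24 max toolz [-11.5 -17.5   3.5] hist [407 331 148 111   1   0   0   0 487   0]
-16 max toolz [ 10.8 -15.2   3.9] hist [  0   0   0 160  37  19  16  14 292   0]
-8 max toolz [10.2 -0.   3.9] hist [  0   0   0 459  42  39  28  24 140   0]
0 max toolz [11.1  7.8  3.3] hist [  0   0   0 466  47  30  30  23 137   0]
8 max toolz [13.6 15.7  3.9] hist [  0   0   0  85  22  14   8   9 382   0]
16 max toolz [ 6.1 21.8  3.9] hist [376 308 145 106   0   0   0   3 509   0]
24 max toolz [11.8 24.2  3.4] hist [330 187  60  50   0   0   0   0 171   0]
t 5.17 pos [636.   27.6  38.2] yaw 112.13 tilt 0.03 w 40.1 F [-0.   0.5 -0.3] | turn z -0.00 deg, shift cm [-0.066 -0.09  -0.078]
```

The depth image shows the visible fingertips end about 20 mm behind the reported TCP. They closed just above the head, which agrees with the 15 mm width and the upward force. I'll go about 18 mm lower in two steps and watch the force.

Request:
play_rows(
  plan="4.4 -0.05 0.05 0.5 0 0 0; 4.4 0 0 0.4 0 0 0; 4.4 0 0 0 0 0 0; 4.4 0 0 0 0 0 0",
)

```text
t: 5.68
ee_pos: [636.5, 28.4, 29.3]
orientation: [0.603, -3.083, -0.0]
ft_force: [-0.3, -0.4, 0.3]
width: 44.2
```

Request:
play_rows(
  plan="4.4 0 0 0.3 0 0 0; 4.4 0 0 0.3 0 0 0; 4.4 0 0 0.2 0 0 0; 4.4 0 0 0 0 0 0; 4.4 0 0 0 0 0 0",
)

```text
t: 6.3
ee_pos: [636.5, 28.4, 21.5]
orientation: [-0.603, 3.083, -0.0]
ft_force: [-0.4, 0.1, 0.3]
width: 44.0
```

Request:
play_rows(
  plan="1.5 0 0 0 0 0 0; 1.5 0 0 0 0 0 0; 1.5 0 0 0 0 0 0; 1.5 0 0 0 0 0 0; 1.5 0 0 0 0 0 0",
)

```text
t: 6.92
ee_pos: [636.6, 28.4, 21.6]
orientation: [-0.603, 3.083, -0.0]
ft_force: [0.1, 0.8, 0.8]
width: 23.3
```

Request:
play_rows(
  plan="1.5 0 0 -1 0 0 0; 1.5 0 0 -3 0 0 0; 1.5 0 0 -4 0 0 0; 1.5 0 0 -2 0 0 0; 1.5 0 0 0 0 0 0",
)

```text
t: 7.55
ee_pos: [637.5, 28.5, 123.1]
orientation: [-0.602, 3.08, -0.001]
ft_force: [-0.3, 0.5, 0.0]
width: 23.3
```

```bash
python3 - <<'E'
from h import *
go([593.9,338.4,122],112.13)
E
```

```text
t 7.55 pos [637.5  28.5 123.1] yaw 112.14 tilt 0.19 w 23.3 F [-0.3  0.5  0. ] | turn z 0.01 deg, shift cm [-7.633 30.353  0.112]
```

Request:
play_rows(
  plan="1.5 -0.8 3 0 0 0 0; 1.5 -1.2 5 0 0 0 0; 1.5 -1.2 5 0 0 0 0; 1.5 -1.2 5 0 0 0 0; 1.5 -1.2 5 0 0 0 0; 1.5 -1.2 4 0 0 0 0; 1.5 -0.7 2.8 0 0 0 0; 1.5 -0.13 0.55 0 0 0 0; 1.5 0 0 0 0 0 0; 1.5 0 0 0 0 0 0",
)

```text
t: 8.8
ee_pos: [592.8, 336.9, 120.9]
orientation: [0.601, -3.083, 0.001]
ft_force: [0.4, 1.6, -0.3]
width: 23.1
```

```bash
python3 wr.py w4.png; python3 - <<'E'
import cv2; i=cv2.imread('pics/w4.png'); cv2.imwrite('pics/w4c.png',cv2.resize(i[100:300,200:460],None,fx=3,fy=3,interpolation=cv2.INTER_CUBIC))
E
```

```text
[532.84186854 312.83613922 303.56797223] [1.66952037 2.48290501 0.29939438] 295.0766245967711
red [ 296  226   44   53 1788] [317.3 252.5] med [590.1 336.  159.3] top mean [592.4 337.  159.6] mid [593.1 337.2 159.5]
red [ 90 266  56  13 473] [118.7 272.5] med [709.4 196.   66. ] top mean [711.8 191.   72.4] mid [714.  189.7  72.9]
red [309  65  26  11 254] [321.3  69.6] med [487.  297.4  49.2] top mean [487.1 297.4  49.2] mid [487.3 297.5  49.4]
t 8.85 pos [593.  336.9 121.2] yaw 112.06 tilt 0.04 w 23.3 F [-0.2  0.4 -0.8] | turn z -0.07 deg, shift cm [  7.6   -30.368   8.217]
```

View pics/w4c.png

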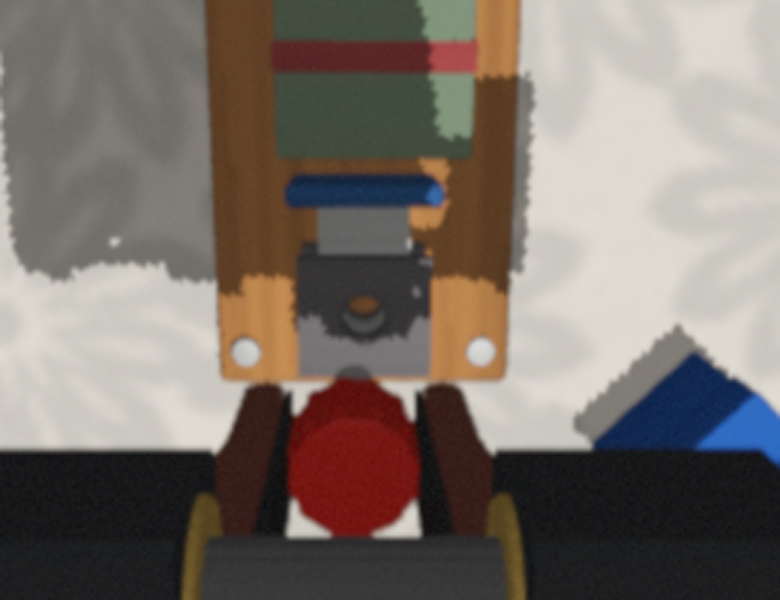

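```bash
python3 - <<'E'
from h import *
im={k:v for k,v in np.load('pics/wrist.npz').items()}
for c in ((363.5,314),(363.5,311)): print('hole',ray(im,200+c[0]/3-.3,100+c[1]/3-.3,47).round(1))
px=im['pixels'];w=cloud(im)
hsv=cv2.cvtColor(px,cv2.COLOR_RGB2HSV); H,S,V=[hsv[...,i].astype(int) for i in range(3)]
m=((H<6)|(H>172))&(S>150)&(V>70)&(w[...,2]>156.5)
v,u=np.nonzero(m); print('head',ray(im,(u.min()+u.max())/2,(v.min()+v.max())/2,159.5).round(1),u.min(),u.max(),v.min(),v.max())
# fork top
f=(np.abs(w[...,2]-47)<4); f[:, :285]=0;f[:,350:]=0;f[:165]=0;f[235:]=0
r=cv2.minAreaRect(w[f][:,:2].astype(np.float32)); print('fork top',r, np.median(w[f],0))
# hole pixels: depth lower inside fork
a=np.radians(22.13)
b=(w[...,2]>8)&(w[...,2]<20);b[:,:260]=0;b[:,380:]=0;b[250:]=0
P=w[b][:,:2]; y=P@[-np.sin(a),np.cos(a)]; print('board y mid',(np.percentile(y,.5)+np.percentile(y,99.5))/2, 'hole y', np.array([593.9,338.4])@[-np.sin(a),np.cos(a)], 'fork y', (np.array([w[f][:,:2]@[-np.sin(a),np.cos(a)]]).min()+np.array([w[f][:,:2]@[-np.sin(a),np.cos(a)]]).max())/2)
E
```

```text
hole [590.2 339.3  47. ]
hole [589.4 339.   47. ]
head [616.1 304.  159.5] 148 339 236 312
fork top ((582.927734375, 336.30474853515625), (55.411651611328125, 44.853736877441406), 22.179370880126953) [587.54502608 337.69662214  47.43427722]
board y mid 91.76113290615203 hole y 89.74290660213215 fork y 91.91390659848497
```

```bash
python3 - <<'E'
from h import *
im={k:v for k,v in np.load('pics/wrist.npz').items()}
def pr(p):
    c=att(im).T@(np.array(p)-im['eye']); return (c[0]/c[2]*im['fx']+im['cx'],c[1]/c[2]*im['fy']+im['cy'])
print('tip exp',np.round(pr([593-4.5*.926,336.9-4.5*.377,103.8]),1))
px=im['pixels']; 
for r in range(218,232): print(r,px[r,310:326].sum(1).tolist(), px[r,317])
go([591,338.9,73],112.13)
E
```

```text
tip exp [317.1 219.7]
218 [352, 353, 356, 355, 353, 356, 356, 356, 353, 355, 356, 356, 361, 357, 360, 359] [120 117 119]
219 [355, 354, 356, 351, 353, 353, 356, 355, 353, 358, 355, 357, 357, 359, 359, 358] [120 117 118]
220 [354, 353, 353, 352, 349, 352, 346, 349, 346, 345, 351, 354, 357, 357, 358, 356] [118 115 116]
221 [353, 352, 348, 346, 340, 327, 317, 307, 314, 314, 320, 334, 349, 354, 352, 356] [104 101 102]
222 [351, 346, 338, 324, 303, 274, 256, 252, 246, 252, 273, 299, 321, 343, 350, 354] [84 84 84]
223 [344, 337, 313, 273, 247, 234, 228, 227, 227, 222, 231, 249, 284, 327, 343, 350] [76 76 75]
224 [348, 317, 272, 235, 219, 216, 221, 221, 218, 220, 225, 223, 245, 292, 339, 357] [76 73 72]
225 [355, 297, 228, 197, 191, 195, 200, 208, 203, 210, 210, 209, 218, 254, 324, 361] [79 65 64]
226 [352, 270, 180, 161, 154, 157, 162, 171, 175, 181, 183, 186, 185, 207, 268, 331] [84 45 42]
227 [329, 226, 151, 123, 117, 125, 123, 137, 136, 143, 142, 144, 145, 140, 177, 254] [90 25 22]
228 [239, 154, 127, 119, 116, 129, 118, 116, 117, 130, 124, 125, 130, 123, 130, 192] [91 14 11]
229 [153, 122, 128, 121, 112, 114, 120, 127, 123, 106, 121, 119, 126, 118, 124, 142] [93 19 15]
230 [119, 116, 122, 117, 121, 120, 132, 114, 111, 120, 118, 117, 123, 109, 106, 117] [91 14  9]
231 [128, 115, 116, 133, 122, 125, 123, 129, 121, 106, 121, 128, 122, 128, 116, 125] [93 20 16]
t 8.85 pos [593.  336.9 121.2] yaw 112.06 tilt 0.04 w 23.3 F [-0.2  0.4 -0.8] | turn z -0.07 deg, shift cm [0.111 0.257 4.817]
```

Request:
play_rows(
  plan="1.5 0.16 0.31 1.5 0 0 -0.07; 1.5 0 0 1.8 0 0 0; 1.5 0 0 1.1 0 0 0; 1.5 0 0 0.3 0 0 0; 1.5 0 0 0 0 0 0; 1.5 0 0 0 0 0 0",
)

```text
t: 9.6
ee_pos: [590.6, 340.8, 75.0]
orientation: [-0.605, 3.082, 0.0]
ft_force: [-0.4, -0.4, -0.9]
width: 23.4
```

```bash
python3 wr.py w5.png; python3 - <<'E'
import cv2; i=cv2.imread('pics/w5.png'); cv2.imwrite('pics/w5c.png',cv2.resize(i[190:270,260:380],None,fx=6,fy=6,interpolation=cv2.INTER_CUBIC))
E
```

```text
[530.33632988 316.39281492 257.50081114] [1.6661532  2.48417902 0.30247423] 295.0766245967711
red [ 296  226   44   53 1827] [317.4 252.1] med [587.5 340.  113.4] top mean [590.1 340.8 113.6] mid [590.3 340.9 113.6]
red [  85  311   63   42 1627] [112.7 326.3] med [724.  228.   63.4] top mean [721.3 222.8  74.7] mid [722.4 221.9  75.6]
red [300  50  32  13 402] [315.1  56. ] med [487.3 297.   49.1] top mean [487.2 297.1  49.1] mid [487.3 297.   49.2]
t 9.65 pos [590.6 340.8  75.1] yaw 112.21 tilt 0.06 w 23.3 F [ 0.9  0.8 -0. ] | turn z 0.08 deg, shift cm [  7.522 -30.816   3.609]
```

View pics/w5c.png

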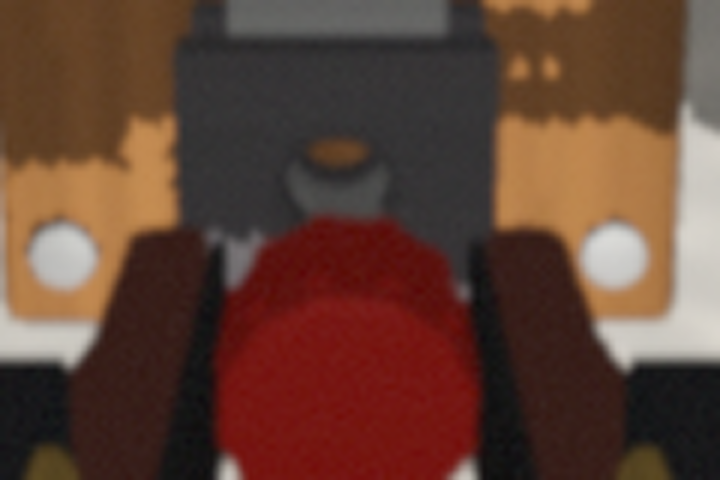

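```bash
python3 - <<'E'
from h import *
im={k:v for k,v in np.load('pics/wrist.npz').items()}
f=lambda x,y,z: ray(im,260+x/6-.4,190+y/6-.4,z)[:2]
a=np.radians(22.13); X=np.array([np.cos(a),np.sin(a)]);Y=np.array([-X[1],X[0]])
t=np.array([590.6,340.8]); print('tcp',t@X,t@Y)
for n,p in dict(rimtop=(339,137),left=(288,168),right=(390,168)).items():
    q=f(*p,46); print(n,q.round(1),(q@X).round(1),(q@Y).round(1))
for n,p in dict(forkL=(180,150),forkR=(495,150)).items():
    q=f(*p,47); print(n,(q@Y).round(1))
for n,p in dict(bL=(5,290),bR=(672,290),forkL=(180,150),forkR=(495,150)).items():
    q=f(*p,12 if n[0]=='b' else 47); print(n,(q@X).round(1),(q@Y).round(1))
print('head top lateral',[ (ray(im,x,255,113.5)[:2]@Y).round(1) for x in (296,340)])
for n,x in (('tipL',300),('tipR',383)): print(n,(f(x,205,60)@Y).round(1))
o=get_obs();print(o['ee_pos'],o['t'])
E
```

```text
tcp 675.4739351066181 93.20924305872418
rimtop [585.  337.7] 669.1 92.4
left [591.1 333.3] 673.1 86.1
right [586.3 345.1] 673.1 98.8
forkL 72.8
forkR 111.7
bL 702.0 43.2
bR 701.7 141.3
forkL 670.6 72.8
forkR 670.5 111.7
head top lateral [np.float64(82.2), np.float64(105.3)]
tipL 87.9
tipR 97.6
[590.58835412 340.7905937   75.08775059] 9.65
```

Request:
play_rows(
  plan="1.5 0 -0.08 0.3 0 0 0; 1.5 0 0 0.4 0 0 0; 1.5 0 0 0.4 0 0 0; 1.5 0 0 0.3 0 0 0; 1.5 0 0 0.2 0 0 0; 1.5 0 0 0 0 0 0",
)

```text
t: 10.4
ee_pos: [590.4, 339.8, 58.2]
orientation: [0.605, -3.083, 0.0]
ft_force: [0.7, -0.3, -0.4]
width: 23.3
```

Request:
play_rows(
  plan="1.5 0 0 0.4 0 0 0; 1.5 0 0 0.4 0 0 0; 1.5 0 0 0.4 0 0 0; 1.5 0 0 0.4 0 0 0; 1.5 0 0 0.3 0 0 0; 1.5 0 0 0 0 0 0",
)

```text
t: 11.15
ee_pos: [590.3, 339.7, 39.1]
orientation: [0.605, -3.082, 0.0]
ft_force: [-0.1, -0.3, -0.3]
width: 23.6
```

Going down freely. The last 6–7 mm should end in contact between head and fork.

Request:
play_rows(
  plan="1.5 0 0 0.3 0 0 0; 1.5 0 0 0.2 0 0 0; 1.5 0 0 0.15 0 0 0; 1.5 0 0 0 0 0 0",
)

```text
t: 11.65
ee_pos: [590.4, 339.8, 32.8]
orientation: [0.605, -3.083, 0.0]
ft_force: [-0.2, 0.6, -1.2]
width: 23.6
```

Request:
play_rows(
  plan="1.5 0 0 0.1 0 0 0; 1.5 0 0 0.07 0 0 0; 1.5 0 0 0 0 0 0",
)

```text
t: 12.02
ee_pos: [590.6, 339.9, 32.5]
orientation: [-0.605, 3.082, 0.0]
ft_force: [-3.4, -1.1, 7.0]
width: 23.6
```

Request:
play_rows(
  plan="4 0 0 0 0 0 0; 4.4 0 0 0 0 0 0; 4.4 0 0 0 0 0 0; 4.4 0 0 -0.5 0 0 0; 4.4 0 0 -2 0 0 0; 5 0 0 -4 0 0 0; 8 0 0 -5 0 0 0; 8.7 0 0 -4 0 0 0; 8.7 0 0 -1 0 0 0; 8.7 0 0 0 0 0 0",
)

```text
t: 13.28
ee_pos: [590.6, 339.9, 197.1]
orientation: [-0.605, 3.081, 0.001]
ft_force: [0.0, -0.7, 0.1]
width: 85.4
```

```bash
python3 wr.py w6.png; python3 - <<'E'
from h import *
a=np.radians(22.13); X=np.array([np.cos(a),np.sin(a)]);Y=np.array([-X[1],X[0]])
# clamp origin from the seated hole: x'=675.3-118, y'~92.3
C=X*(675.3-118)+Y*92.3; print('C',C); t=C+X*(-106.5); print(t)
go([*t,200],22.13)
im={k:v for k,v in np.load('pics/top.npz').items()}; w=cloud(im)
for n,m in (('h',w[...,2]>138),):
    m=m.copy(); m[:,:250]=0;m[:,295:]=0;m[:215]=0;m[250:]=0
    hsv=cv2.cvtColor(im['pixels'],cv2.COLOR_RGB2HSV); o=m&(hsv[...,1]>180)&(hsv[...,2]>90); b=m&(hsv[...,2]<50)
    for k,mm in (('orange',o),('black',b)): q=w[mm]; print(k,mm.sum(),'x',np.percentile((q[:,:2]-C)@X,[2,50,98]).round(1),'y',np.percentile((q[:,:2]-C)@Y,[2,50,98]).round(1),'z',np.median(q[:,2]).round(1))
E
```

```text
[530.2810784  315.43444167 379.60724224] [1.66606645 2.48391445 0.30306134] 295.0766245967711
red [140 224  63  46 837] [179.6 247.7] med [715.6 220.6  60.4] top mean [600.9 285.6 268. ] mid [600.9 285.6 268. ]
red [307 181  22  24 416] [317.2 192.4] med [589.3 339.4  71.1] top mean [590.7 340.1  71.3] mid [590.8 340.1  71.9]
red [308  81  20   9 155] [317.5  84.8] med [486.8 297.5  49.4] top mean [486.9 297.4  49.3] mid [486.9 297.5  49.4]
t 13.32 pos [589.9 339.5 195.6] yaw 112.20 tilt 0.06 w 86.6 F [ 0.3  0.3 -0.3] | turn z 0.07 deg, shift cm [  7.414 -30.724  15.665]
C [481.47428021 295.44051431]
[382.81997404 255.32096951]
t 13.32 pos [589.9 339.5 195.6] yaw 112.20 tilt 0.06 w 86.6 F [ 0.3  0.3 -0.3] | turn z -89.93 deg, shift cm [-2.0000e-03  2.2358e+01 -4.3500e-01]
orange 24 x [-76.2 -71.3 -66.4] y [-12.1  -2.8   6.9] z 150.1
black 51 x [-127.  -117.7 -107.5] y [-14.6  -3.7   6.8] z 151.7
```

Request:
play_rows(
  plan="8.78 0 0 0 0 0 10; 8.78 0 0 0 0 0 10; 8.78 0 0 0 0 0 10; 8.78 0 0 0 0 0 10; 8.78 0 0 0 0 0 10; 8.78 0 0 0 0 0 10; 8.78 0 0 0 0 0 10; 8.78 0 0 0 0 0 10; 8.78 0 0 0 0 0 10; 8.78 0 -3 0 0 0 0; 8.78 0 -4 0 0 0 0; 8.78 0 -4 0 0 0 0; 8.78 0 -4 0 0 0 0; 8.78 0 -4 0 0 0 0; 8.78 0 -2.4 0 0 0 0; 8.78 0 -1 0 0 0 0; 8.78 0 0 0 0 0 0; 8.78 0 0 0 0 0 0",
)

```text
t: 15.58
ee_pos: [384.0, 255.6, 196.1]
orientation: [1.752, 2.607, 0.0]
ft_force: [-0.2, 0.4, -0.7]
width: 87.9
```

```bash
python3 wr.py w7.png; python3 - <<'E'
from h import *
go([382.8,255.3,88],22.13)
a=np.radians(22.13); X=np.array([np.cos(a),np.sin(a)]);Y=np.array([-X[1],X[0]]);C=np.array([481.5,295.4])
im={k:v for k,v in np.load('pics/wrist.npz').items()}; w=cloud(im)
hsv=cv2.cvtColor(im['pixels'],cv2.COLOR_RGB2HSV); P=(w[...,:2]-C); x=P@X;y=P@Y
m=(w[...,2]>135)&(w[...,2]<156)&(abs(y)<25)&(x>-140)&(x<-50)
o=m&(hsv[...,1]>150)&(hsv[...,2]>90); b=m&(hsv[...,2]<60)
for k,mm in (('orange',o),('black',b)):
    if mm.sum(): print(k,mm.sum(),'x',np.percentile(x[mm],[2,50,98]).round(1),'y',np.percentile(y[mm],[2,50,98]).round(1),'z',np.percentile(w[mm][:,2],[2,98]).round(1))
E
```

```text
[359.45840582 316.03089795 378.65822455] [2.84801881 0.56111126 0.06793026] 295.0766245967711
red [505 181  33  24 593] [520.9 192.1] med [584.6 340.1  70.4] top mean [589.7 340.3  71.2] mid [590.2 340.2  71.6]
red [412 181   8  20 140] [415.4 190.5] med [487.5 297.7  49. ] top mean [487.7 297.3  49. ] mid [487.9 297.5  49.1]
red [398 179   4   2   6] [399.2 179.7] med [462.8 302.1  54. ] top mean [463.3 302.   54.7] mid [463.3 301.9  55.1]
t 15.62 pos [384.  255.6 196.1] yaw 22.19 tilt 0.01 w 88.0 F [0.  0.1 0.5] | turn z -89.94 deg, shift cm [-14.83  -30.705  15.712]
t 15.62 pos [384.  255.6 196.1] yaw 22.19 tilt 0.01 w 88.0 F [0.  0.1 0.5] | turn z 0.06 deg, shift cm [ 0.019 -0.118 10.812]
orange 403 x [-78.4 -73.3 -66.6] y [-8.2  1.7 10. ] z [136.8 150.8]
black 718 x [-126.5 -116.7 -107.2] y [-10.    2.2  11. ] z [137.8 153.5]
```

View pics/w7.png

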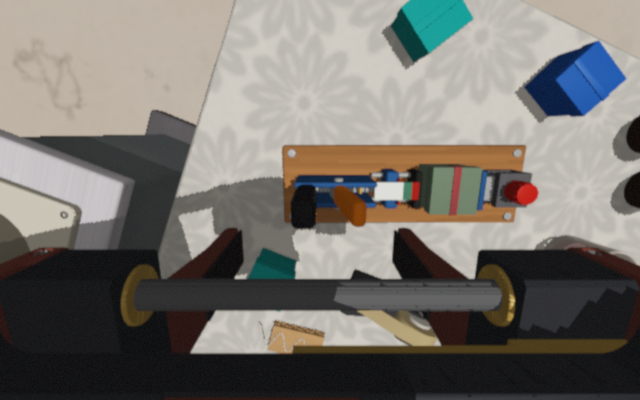

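Request:
play_rows(
  plan="8.78 0.06 -0.1 3 0 0 0; 8.78 0 0 3 0 0 0; 8.78 0 0 2 0 0 0; 8.78 0 0 1.5 0 0 0; 8.78 0 0 0.8 0 0 0; 8.78 0 0 0.5 0 0 0; 8.78 0 0 0 0 0 0; 8.78 0 0 0 0 0 0",
)

```text
t: 16.62
ee_pos: [382.3, 255.6, 88.8]
orientation: [1.752, 2.607, 0.001]
ft_force: [0.0, -0.9, 0.8]
width: 88.0
```

```bash
cat > cl.py <<'E'
from h import *
import sys
im=grab('wrist'); w=cloud(im); o=get_obs(); px=im['pixels']
a=np.radians(22.13); X=np.array([np.cos(a),np.sin(a)]);Y=np.array([-X[1],X[0]]);C=np.array([481.5,295.4])
def cx(p): d=np.asarray(p)[...,:2]-C; return d@X,d@Y
x,y=cx(w); z=w[...,2]
H,S,V=[cv2.cvtColor(px,cv2.COLOR_RGB2HSV)[...,i].astype(int) for i in range(3)]
print('t',o['t'],'tcp',np.round([*cx(o['ee_pos']),o['ee_pos'][2]],1),'w',round(o['width'],1),'F',o['ft_force'].round(1))
red=((H<8)|(H>172))&(S>140)&(V>60); grn=(H>40)&(H<90)&(S>60)&(V>40); wht=(S<50)&(V>110)
reg=(z>44)&(z<62)&(abs(y)<14)&(x>-90)&(x<75)
ln=reg&(abs(y-1)<6)
def ex(n,m):
    if m.sum()>3: print(n,m.sum(),'x',np.percentile(x[m],[3,50,97]).round(1),'y',np.percentile(y[m],[3,97]).round(1),'z',np.median(z[m]).round(1))
ex('red',ln&red); ex('green',ln&grn); ex('white',ln&wht)
# colour string along the clamp axis, 2 mm bins
s=''
for b in np.arange(-50,70,2):
    k=ln&(x>=b)&(x<b+2)
    s+= '.' if not k.any() else max((((k&red).sum(),'R'),((k&grn).sum(),'G'),((k&wht).sum(),'W'),(k.sum()*.4,'-')))[1]
print('x from -50, 2mm bins',s)
org=(H>3)&(H<20)&(S>170)&(V>90)&(z>95)&(abs(y)<16); ex('trigger',org)
cv2.imwrite('pics/'+sys.argv[1],px[:,:,::-1])
E
python3 cl.py w8.png
```

```text
t 16.675 tcp [-106.9    0.5   88.8] w 88.2 F [-0.1  0.3  0.3]
red 153 x [ 2.1  6.2 10.6] y [-4.3  6.4] z 49.1
green 150 x [-7.2 -3.4  0.5] y [-4.3  6.4] z 49.3
white 569 x [-38.5 -22.9  -8.5] y [-4.6  6.4] z 49.1
x from -50, 2mm bins ....WWWWWWWWWWWWWWWWWGGGGGRRRR--.--.........................
trigger 1951 x [-83.5 -77.3 -67.8] y [-5.6 10.4] z 133.3
```

Request:
play_rows(
  plan="6.5 0 0 0 0 0 0; 5.5 0 0 0 0 0 0; 4 0 0 0 0 0 0; 4 0 0 0 0 0 0; 4 0 0 0 0 0 0; 4 0 0 0 0 0 0",
)

```text
t: 17.42
ee_pos: [383.5, 256.2, 89.1]
orientation: [1.751, 2.606, 0.005]
ft_force: [2.8, 0.1, 6.4]
width: 43.2
```

```bash
python3 cl.py w9.png
```

```text
t 17.475 tcp [-105.5    0.6   89.1] w 43.6 F [3.9 1.2 5. ]
red 160 x [ 7.4 11.4 16. ] y [-4.4  6.4] z 49.1
green 152 x [-2.2  1.7  5.6] y [-4.3  6.4] z 49.2
white 603 x [-34.6 -19.1  -3.4] y [-4.5  6.3] z 49.2
x from -50, 2mm bins .......WWWWWWWWWWWWWWWWWGGGGRRRRR--.........................
trigger 1189 x [-98.8 -92.3 -84.9] y [ 1.4 10.4] z 141.0
```

Request:
play_rows(
  plan="7.8 0 0 0 0 0 0; 7.8 0 0 0 0 0 0; 7.8 0 0 0 0 0 0; 7.8 0 0 0 0 0 0; 4 0 0 0 0 0 0; 4 0 0 0 0 0 0; 4 0 0 0 0 0 0; 4 0 0 0 0 0 0; 4 0 0 0 0 0 0",
)

```text
t: 18.6
ee_pos: [383.6, 256.0, 88.7]
orientation: [1.751, 2.606, 0.005]
ft_force: [7.2, -0.2, -0.9]
width: 43.5
```

```bash
cat >> cl.py <<'E'
# gift box top (green, z 55-75) and its ends
bx=(abs(y-1)<20)&(x>0)&(x<90)&(z>52)&(z<75); ex('box top all',bx)
for b in np.arange(0,90,5):
    k=(abs(y-1)<8)&(x>=b)&(x<b+5)&(z>20)
    if k.any(): print(int(b),np.median(z[k]).round(0),np.median(px[k],0).astype(int).tolist(),end=' | ')
E
python3 cl.py w10.png
```

```text
t 18.65 tcp [-105.5    0.4   88.7] w 43.2 F [ 5.9  0.3 -1.5]
red 162 x [ 6.9 11.2 15.8] y [-4.4  6.4] z 49.0
green 153 x [-2.3  1.6  5.7] y [-4.4  6.3] z 49.2
white 615 x [-34.9 -19.3  -3.7] y [-4.6  6.8] z 49.1
x from -50, 2mm bins .......WWWWWWWWWWWWWWWWWGGGGRRRRR--.........................
trigger 1194 x [-98.8 -92.3 -85. ] y [ 1.4 10.4] z 141.2
box top all 4147 x [17.7 40.2 68. ] y [-17.7  20. ] z 64.4
0 49.0 [81, 136, 108] | 5 49.0 [175, 52, 42] | 10 49.0 [176, 39, 32] | 15 56.0 [50, 57, 47] | 20 64.0 [129, 147, 122] | 25 64.0 [129, 147, 122] | 30 64.0 [129, 147, 123] | 35 64.0 [128, 147, 122] | 40 65.0 [172, 76, 77] | 45 65.0 [163, 89, 84] | 50 64.0 [128, 146, 121] | 55 64.0 [128, 146, 121] | 60 64.0 [127, 146, 121] | 65 64.0 [127, 146, 121] | 70 64.0 [96, 124, 136] | 80 50.0 [78, 109, 147] | 85 49.0 [133, 143, 158] |
```

Request:
play_rows(
  plan="8.7 0 0 0 0 0 0; 8.7 0 0 0 0 0 0; 8.7 0 0 0 0 0 0; 8.7 0 0 0 0 0 0; 8.7 0 0 0 0 0 0",
)

```text
t: 19.27
ee_pos: [381.2, 255.0, 88.0]
orientation: [-1.752, -2.607, 0.002]
ft_force: [-1.7, 0.4, -0.4]
width: 86.3
```

```bash
python3 cl.py w11.png | head -7
```

```text
t 19.325 tcp [-108.1    0.4   88. ] w 87.1 F [-0.2 -0.8 -0.1]
red 165 x [ 5.2  9.1 13.4] y [-4.6  6.6] z 49.2
green 157 x [-4.4 -0.4  3.6] y [-4.6  6.6] z 49.1
white 608 x [-36.3 -20.7  -5.8] y [-4.8  6.5] z 49.2
x from -50, 2mm bins ......WWWWWWWWWWWWWWWWWGGGGRRRRR---.........................
trigger 1969 x [-83.5 -77.3 -67.9] y [-5.5 10.4] z 132.7
box top all 4210 x [17.7 40.1 68.1] y [-17.7  19.7] z 64.4
```

Request:
play_rows(
  plan="5 0 0.1 0 0 0 0; 4 0 0 0 0 0 0; 4 0 0 0 0 0 0; 4 0 0 0 0 0 0; 4 0 0 0 0 0 0; 8.7 0 0 0 0 0 0; 8.7 0 0 0 0 0 0; 8.7 0 0 0 0 0 0; 8.7 0 0 0 0 0 0; 8.7 0 0 0 0 0 0",
)

```text
t: 20.58
ee_pos: [382.0, 255.2, 87.9]
orientation: [-1.752, -2.607, 0.003]
ft_force: [-0.0, 0.6, -0.3]
width: 86.2
```

```bash
python3 cl.py w12.png | head -7
```

```text
t 20.625 tcp [-107.2    0.3   87.9] w 86.7 F [-0.4 -0.   0.3]
red 161 x [10.  13.9 18.5] y [-4.7  6.5] z 49.2
green 155 x [0.8 4.6 8.7] y [-4.7  6.5] z 49.1
white 626 x [-31.9 -16.3  -0.6] y [-4.8  6.4] z 49.2
x from -50, 2mm bins ........WWWWWWWWWWWWWWWWWGGGG-RRRR----......................
trigger 1958 x [-83.5 -77.3 -67.9] y [-5.5 10.4] z 133.0
box top all 4224 x [22.5 44.9 72.8] y [-17.6  19.8] z 64.4
```

Request:
play_rows(
  plan="5 0 0 0 0 0 0; 4 0 0 0 0 0 0; 4 0 0 0 0 0 0; 4 0 0 0 0 0 0; 4 0 0 0 0 0 0",
)

```text
t: 21.25
ee_pos: [383.4, 256.2, 89.1]
orientation: [1.752, 2.607, 0.002]
ft_force: [-0.4, 0.3, 8.1]
width: 43.2
```

```bash
python3 cl.py w13.png | head -7
```

```text
t 21.3 tcp [-105.6    0.6   89.1] w 43.1 F [-0.6 -0.  10.3]
red 160 x [16.9 21.1 25.7] y [-4.7  6.5] z 49.1
green 159 x [ 7.8 11.7 15.8] y [-4.8  6.5] z 49.2
white 610 x [-24.7  -9.2   6.5] y [-4.7  6.4] z 49.2
x from -50, 2mm bins ............WWWWWWWWWWWWWWWWWGGGGRRRRR--....................
trigger 1182 x [-98.7 -92.4 -84.9] y [ 1.4 10.4] z 140.7
box top all 4206 x [27.3 49.4 77.7] y [-17.6  19.7] z 64.4
```

Request:
play_rows(
  plan="8.7 0 0 0 0 0 0; 8.7 0 0 0 0 0 0; 8.7 0 0 0 0 0 0; 8.7 0 0 0 0 0 0; 8.7 0 0 0 0 0 0; 5 0 0 0 0 0 0; 4 0 0 0 0 0 0; 4 0 0 0 0 0 0; 4 0 0 0 0 0 0; 4 0 0 0 0 0 0",
)

```text
t: 22.55
ee_pos: [383.5, 256.2, 89.1]
orientation: [1.752, 2.607, 0.002]
ft_force: [-2.0, -1.0, 8.0]
width: 43.3
```

```bash
python3 cl.py w14.png | head -7
```

```text
t 22.6 tcp [-105.6    0.6   89.1] w 43.5 F [-0.5 -1.6 11.1]
red 159 x [19.7 23.8 28.8] y [-4.5  6.4] z 49.1
green 154 x [10.3 14.4 18.2] y [-4.4  6.5] z 49.3
white 611 x [-22.3  -6.6   8.9] y [-4.4  6.5] z 49.2
x from -50, 2mm bins .............WWWWWWWWWWWWWWWWWGGGG-RRRR--...................
trigger 1178 x [-98.7 -92.4 -84.8] y [ 1.5 10.4] z 141.2
box top all 4220 x [29.8 52.  80.3] y [-17.8  19.8] z 64.4
```

```bash
python3 - <<'E'
from h import *
out=[]
for n in ('w13','w14'):
    i=cv2.imread(f'pics/{n}.png'); out.append(cv2.resize(i[200:285,330:460],None,fx=6,fy=3.4*6/3.4*0.55,interpolation=cv2.INTER_CUBIC) if 0 else cv2.resize(i[215:290,320:450],None,fx=5,fy=3.9,interpolation=cv2.INTER_CUBIC))
cv2.imwrite('pics/cmp.png',np.vstack(out))
im=dict(np.load('pics/wrist.npz')); w=cloud(im)
def pr(p):
    c=att(im).T@(np.array(p)-im['eye']); return (c[0]/c[2]*im['fx']+im['cx'],c[1]/c[2]*im['fy']+im['cy'])
a=np.radians(22.13); X=np.array([np.cos(a),np.sin(a)]);C=np.array([481.5,295.4])
for x in (-22,14,24,30,80): print(x,np.round(pr([*(C+x*X),49]),1))
E
```

```text
-22 [423.4 217.7]
14 [469.1 217.8]
24 [481.8 217.8]
30 [489.4 217.8]
80 [552.9 218. ]
```

View pics/cmp.png

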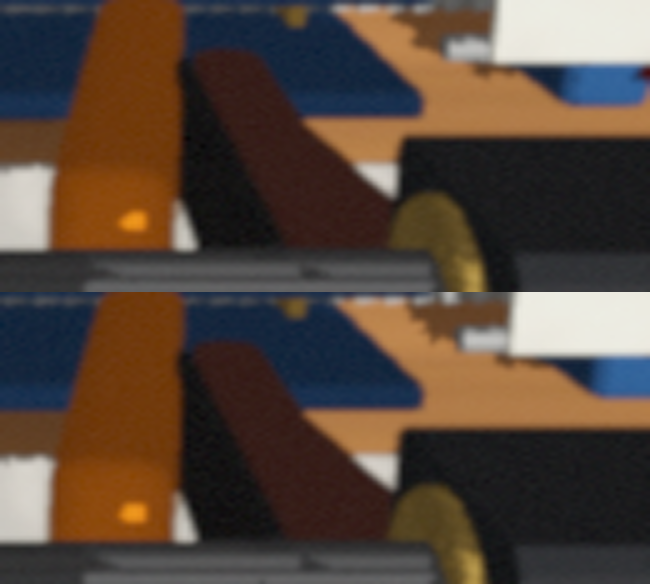

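```bash
python3 - <<'E'
import cv2,numpy as np
r=[cv2.resize(cv2.imread(f'pics/{n}.png')[195:238,c:c+150],None,fx=5.3,fy=4.6,interpolation=cv2.INTER_CUBIC) for n,c in (('w8',400),('w13',420),('w14',420))]
cv2.imwrite('pics/cmp2.png',np.vstack(r)); print(r[0].shape)
E
```

```text
(198, 795, 3)
```

View pics/cmp2.png

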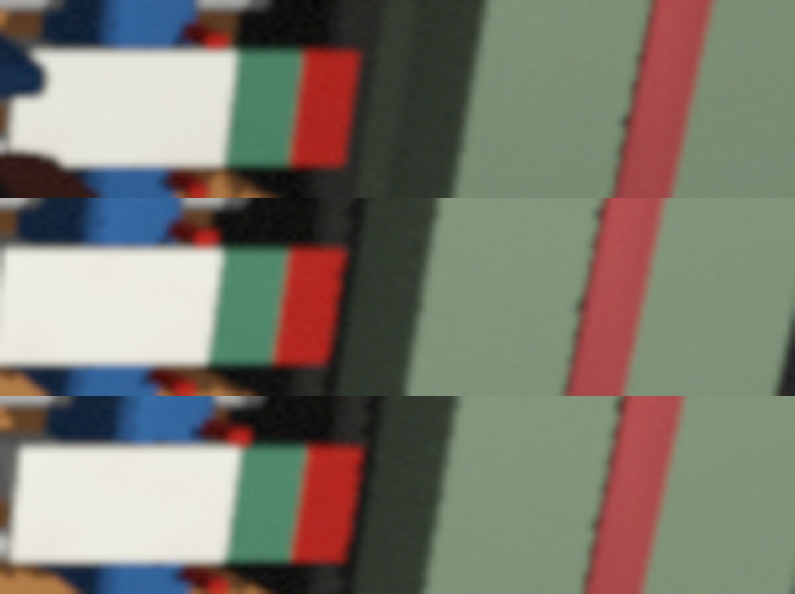

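```bash
cat >> cl.py <<'E'
print()
g=ln&grn; gm=np.median(x[g])
ix=red&(z>35)&(z<70)&(x>gm-20)&(x<gm+14)&(((y>7.6)&(y<16))|((y<-5.6)&(y>-16)))
ex('index',ix)
if ix.any(): print('index tip rel. white/green boundary', (np.percentile(x[ix],95)-np.percentile(x[g],3)).round(1),'median',(np.median(x[ix])-np.percentile(x[g],3)).round(1))
E
python3 cl.py w15.png | tail -2
```

```text
index 168 x [ 4.5 22.1 27.5] y [-13.3  13.8] z 49.1
index tip rel. white/green boundary 16.9 median 11.8
```

Request:
play_rows(
  plan="8.7 0 0 0 0 0 0; 8.7 0 0 0 0 0 0; 8.7 0 0 0 0 0 0; 8.7 0 0 0 0 0 0; 8.7 0 0 0 0 0 0; 5 0 0 0 0 0 0; 4 0 0 0 0 0 0; 4 0 0 0 0 0 0; 4 0 0 0 0 0 0; 4 0 0 0 0 0 0; 4 0 0 0 0 0 0",
)

```text
t: 24.02
ee_pos: [383.5, 256.0, 89.3]
orientation: [1.751, 2.607, 0.002]
ft_force: [-1.4, -2.6, 11.8]
width: 43.1
```

```bash
python3 cl.py w16.png; python3 - <<'E'
import cv2,numpy as np
r=[cv2.resize(cv2.imread(f'pics/{n}.png')[192:250,420:570],None,fx=5.3,fy=4.6,interpolation=cv2.INTER_CUBIC) for n in ('w15','w16')]
cv2.imwrite('pics/cmp3.png',np.vstack(r))
E
```

```text
t 24.075 tcp [-105.6    0.5   89.3] w 43.1 F [-1.5 -1.7 11.6]
red 155 x [19.7 23.8 28.4] y [-4.4  6.3] z 49.1
green 156 x [10.4 14.5 18.5] y [-4.5  6.6] z 49.0
white 610 x [-22.1  -6.6   8.9] y [-4.5  6.7] z 49.1
x from -50, 2mm bins .............WWWWWWWWWWWWWWWWWGGGG-RRRR--...................
trigger 1187 x [-98.7 -92.3 -84.9] y [ 1.2 10.4] z 141.0
box top all 4222 x [29.9 52.1 80.4] y [-17.7  20.1] z 64.4
0 49.0 [236, 235, 225] | 5 49.0 [235, 233, 223] | 10 49.0 [82, 136, 109] | 15 49.0 [82, 135, 107] | 20 49.0 [179, 40, 33] | 25 49.0 [67, 39, 33] | 30 61.0 [52, 60, 49] | 35 64.0 [129, 147, 123] | 40 65.0 [129, 148, 122] | 45 64.0 [128, 147, 122] | 50 65.0 [129, 81, 79] | 55 65.0 [171, 76, 77] | 60 65.0 [128, 146, 121] | 65 64.0 [128, 146, 121] | 70 64.0 [128, 146, 121] | 75 64.0 [127, 146, 121] | 80 64.0 [124, 143, 118] | 
index 179 x [ 9.  21.8 27.7] y [-13.4  13.8] z 49.5
index tip rel. white/green boundary 16.8 median 11.3
```

View pics/cmp3.png

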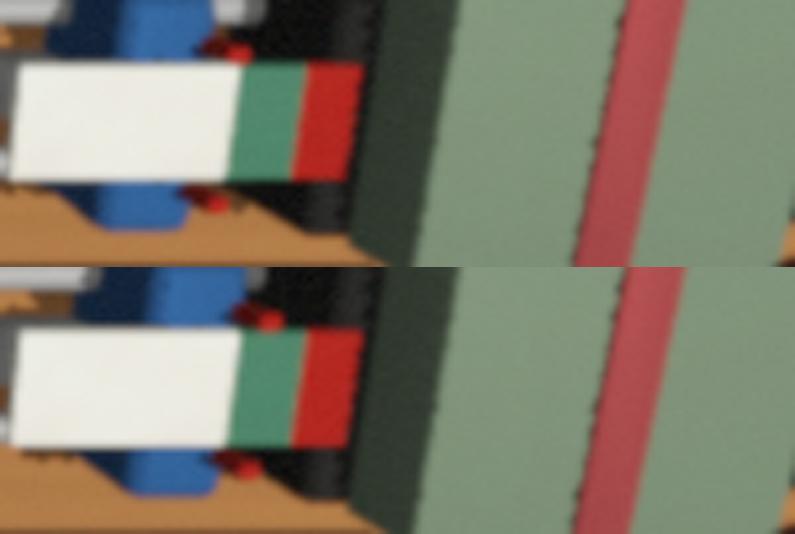

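Box and strip have not moved, so the box is against the stop. The index has advanced about 4.6 mm into the green, which puts the pad at about 7 mm. The trigger is fully squeezed at 43 mm, so I'll settle briefly and hand in.

Request:
play_rows(
  plan="4 0 0 0 0 0 0; 4 0 0 0 0 0 0; 4 0 0 0 0 0 0; 4 0 0 0 0 0 0",
)

```text
t: 24.58
ee_pos: [383.5, 256.1, 89.3]
orientation: [1.751, 2.607, 0.003]
ft_force: [-2.2, -2.0, 11.5]
width: 43.1
```

```bash
python3 cl.py w17.png | head -7; python3 - <<'E'
from h import *
im=dict(np.load('pics/wrist.npz')); w=cloud(im); H,S,V=[cv2.cvtColor(im['pixels'],cv2.COLOR_RGB2HSV)[...,i].astype(int) for i in range(3)]
m=((H<8)|(H>172))&(S>140)&(np.hypot(w[...,0]-590.5,w[...,1]-340)<20)&(w[...,2]>40)
print('pin head',m.sum(),np.nanmedian(w[m],0),np.nanpercentile(w[m][:,2],95))
print(close_job())
E
```

```text
t 24.625 tcp [-105.6    0.5   89.3] w 43.2 F [-2.4 -1.8 12.7]
red 155 x [19.8 23.8 28.2] y [-4.3  6.5] z 49.1
green 152 x [10.4 14.4 18.1] y [-4.4  6.4] z 49.2
white 625 x [-22.3  -6.4   9.1] y [-4.6  6.8] z 49.1
x from -50, 2mm bins .............WWWWWWWWWWWWWWWWWGGGG-RRRR--...................
trigger 1188 x [-98.8 -92.3 -85. ] y [ 1.1 10.4] z 141.4
box top all 4227 x [29.9 52.  80.4] y [-17.7  20. ] z 64.4
pin head 1472 [584.79167914 339.78061656  67.52553189] 71.8554214065941
the job is handed in; nothing more can be done
None
```

I handed the job in at 24.6 s of the 64 s allowed. The pin is seated, the gift box is pressed with the index in the green, and the trigger is still held squeezed. The interface gave no verdict.

**What I did:** I took the red-headed pin from its block and pushed it into the fork until the head met it with about 7 N, then let go. I then squeezed the trigger six times until the box was against the stop, and left the gripper closed on the last squeeze.

**Last checks:**
- **Pin:** the head's top is at about 71–72 mm, against 71 mm expected when seated.
- **Box and pad:** the box stopped moving, and the last squeeze moved only the index, by about 4.6 mm. That puts the pad at about 7 mm, with the index in the green.
- **Trigger:** the gripper opening is 43 mm, which matches a full squeeze, with the fingers still gripping.
- **Other goods:** I planned the moves to stay clear of them but did not measure them again at the end.

**What failed or disagreed:**
- **Finger length:** the visible fingers end about 20 mm short of the stated tool point. My first grasp closed just above the pin head, so I measured the offset from the depth image and gripped again lower.
- **Hole position:** the top and wrist cameras differed by about 3–4 mm. I trusted the wrist camera, and the pin went in without resistance.
- **Second squeeze:** it did not advance the rod because my release was too short, so I lengthened the later ones.
- **Index position:** my automatic reading picked up the scale's own red, so I judged the index from the enlarged pictures.

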